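# Sweep a used culture dish into the lever-operated discard bin

## Robot

A 7-joint arm with a two-finger parallel gripper is mounted at the origin on a cart in front of the work surface, level with it; the furniture and walls round the work are solid. World frame = base frame: x ahead of the robot, y to its left, z up, the work surface at z = 0. Lengths are in m, angles in rad, forces in N, time in s.
With the tool pointing down it reaches from about 0.4 to 0.875 m from the base axis. Payload 6.5 kg.
Tool frame: the origin (TCP) lies between the finger pads; the fingertips stand tips_ahead ahead of it and the grasp point (between the pads) lies 6 mm ahead of it (tips_ahead is the distance from the TCP to the fingertips, in m); z points along the fingers, y is the line along which they close (so a half turn about z gives the same grasp; the last joint's range is limited). The gripper opens to 85 mm and grips with 20 to 120 N. Pads are 22 mm wide; open, the fingers measure 114 mm over their backs; the gripper's body (76 mm by 85 mm) begins 54 mm behind the grasp point. The pads swing forward as they close: fully open they stand 13 mm farther back than shut.
Start: joints at [1.24, 0.536, -0.004, 1.538, 0.003, 1.067, -0.071], TCP at [0.17, -0.627, 0.256] pointing down, gripper open.
Joint ranges: [-2.7, 2.7], [-0.37, 2.16], [-1.27, 1.26], [0.24, 2.4], [-1.31, 4.45], [0.19, 1.91], [-2.76, 2.76]. Speed limits (rad/s): [2.39, 2.39, 3.14, 3.14, 3.14, 3.14, 3.14].

## Interface

Orientations are given as [roll, pitch, yaw] about the fixed x, y, z axes, in that order (R = Rz(yaw) Ry(pitch) Rx(roll)).
In Python, from plant import get_state, capture, job_done, spot_in, cut_out, pinpoint, tips_ahead gives the robot as it stands.
- The arm moves only by the shell command python3 -m crank 'ROWS' [FORCE]. ROWS is JSON, a list that holds one entry, the list of rows, each a list of 5 numbers: the shift along the tool's x, y, z in units of 30 mm (1.0 is 30 mm), then the turn about the tool's z in units of 6 degrees (1.0 is 6 degrees), then the finger opening in mm, from 0 to 85.4. A call has 1 to 20 rows; each row shifts and turns the commanded pose from where the row before left it, along the tool's axes as they then stand; what a row does not reach is not made up. A row lasts 1/8 s, in which the tool goes at most 62.5 mm and 10.7 degrees, less where a joint would pass 70% of its speed; a pose out of reach is approached as far as the arm can. A call is refused whole if a number of a shift passes 1 or a number of a turn 1, either way. A call with a gripper value outside its range is refused whole. The fingers move at their own pace and stop on an object; FORCE is the grip in N (left out, the last holds). Time passes only in rows, so rows that do not move let the fingers close. It gives the time, the measured TCP pose, the force, the opening and the grip force at its end, in the units of the state.
- get_state(): the state, without advancing time (a new reading comes with each control period).
- capture(name): name is "side" or "top" or "wrist"; returns a dict with "frame" (400x640x3 uint8, red, green, blue), "fovy" (degrees; the focal length in pixels is half the picture's height over the tangent of half this angle, whatever the lens; pixels are square), "cx", "cy" (the principal point, pixels), "rvec" (rotation vector, rad) and "tvec" (3), from world to camera coordinates, as OpenCV has them. Camera axes: x right, y down, z forward; pixel columns grow to the right and rows downward; lengths in m; the calibration is good to about 2 mm. The wrist camera is an equidistant fisheye: a pixel r from the principal point sees the ray r / f radians off the axis. A picture is of the moment at which its call begins. There is no depth.
- job_done(): hands the job in; it is judged then, once.
Trained networks look in the newest picture that a camera, given by its name, has taken for a name from the list of things; names that differ only in an ending like _2 or _b are one class to them, and where a whole thing is asked for, a point or a joint stands for the part that bears it (a point fixed in the world has none). Each returns a list of dicts, best first, with "score" (0 to 1); they miss things now and then, are a little off and sometimes report something else, mostly with a low value. They report only what shows in the picture. A call takes as long as a camera call. They do not tell look-alikes from the thing itself.
- spot_in(camera, query): "uv" ([column, row] in pixels, amid what is visible of it).
- cut_out(camera, query): "region" (400x640 bool, what is visible of it) and "uv" ([column, row] in pixels, amid what is visible of it).
- pinpoint(camera, query): "uv" ([column, row] in pixels: a listed point, or the origin of a listed thing).
The state is a dict: "t": time; "joint_pos": joint angles; "joint_vel": joint speeds; "joint_torque": joint torques, N m; "tcp_pos": TCP position; "tool_rot": TCP orientation; "ft_force": force on the tool from outside, world axes, zero at the start; "moment": the same for the moment, N m; "width": finger opening in m; "gripper_force": force on a finger pad.
Only numpy, scipy, OpenCV 4.12 (cv2) and the standard library are available. Lean on these libraries where they do the work, as an engineer would, in place of code of your own. Each camera call takes 0.05 s, during which the arm holds its last target. There are 200 camera calls.

## Task

Discard the used petri dish on the apron of the steel bin without grasping or lifting anything: with the fingertips press the lever's tray all the way down to raise the heavy flap, and push it sideways, away from the bin, under the keeper so that the flap stays open by itself. Push the dish along the apron until it drops into the mouth. Then push the tray back out of the keeper and let it come up slowly under the fingertips so that the flap closes gently and fully; do not touch the flap, and leave everything else in place.

Things in the scene. Friction and masses are not known exactly. Their poses are not given: they have to be found in the camera images.
- discard_bin: Fixed stainless steel discard bin, 310 (x) x 190 (y) x 120 mm high. Origin: under its middle, at bench height; x points away from the robot (turned up to 0.2 rad), y left, z up. Flat top at z = 120 mm: the open apron in front, x -165 to -16 mm, and behind it the mouth under the flap. The lever runs outside its left (+y) side.
- apron (a point): Point on the apron, 85 mm before the bin's origin on its middle line, 120 mm high. The apron is a flat deck, open at the front, 172 mm wide between 11 mm high side lips.
- mouth (a point): Middle of the mouth at deck height: x = 56 mm, z = 120 mm in the bin's frame. The mouth spans x -5 to +118 mm, y -83 to +83 mm; the cavity's floor is at z = 14 mm. The closed flap covers x -16 to +130 mm.
- pivot (a point): The lever's pivot: x = 40, y = 140, z = 119 mm in the bin's frame. The rod (12 mm thick) runs from here to the tray at the near end; the far, short end lies under a roller on the flap and lifts it.
- gate (a point): Foot of the vertical slot in the gate: x = -120, y = 140, z = 50 mm in the bin's frame. The gate is a grey upright plate beside the bin, y 95 to 193 mm, 190 mm high, with a J-shaped slot for the rod; at the bottom the slot turns left, under the sloping keeper ledge.
- flap_edge (a point): Middle of the free edge of the heavy steel flap (0.64 to 1 kg, 146 x 184 x 5 mm), 144 mm from its hinge axis, which lies at x = 130, z = 128 mm in the bin's frame, at the mouth's far edge. Closed the flap lies flat on the deck; open it stands up steeply at the far side. It falls shut when nothing holds it. The robot must not touch it.
- flap (a joint): Angle of the flap in rad: 0 closed; about 1.4 with the lever parked; about 1.55 with the lever fully down.
- tray (a point): Tray at the lever's near, long end, the part to press: 60 x 70 mm, rubber top, 12 mm high left and right lips (60 mm clear between), 7 mm near lip. Point mid-tray on the rubber; x along the lever away from the robot, y left, z up. 270 mm from the pivot. Top about 202 mm over the bench at rest, 59 mm fully down, 68 mm parked; tilts +-0.3 rad. Needs 5 to 12 N, less further down.
- press_lever (a joint): Press angle of the lever, rad: 0 at rest (tray up, flap closed), grows as the tray goes down, hard stop at 0.535; parked it reads about 0.50.
- lever_swing (a joint): Sideways swing of the lever about the pivot's upright axis, rad: 0 in the vertical slot, grows as the tray moves left (+y, away from the bin), 0.16 at the end (43 mm at the tray). Free only with the tray fully down. The flap's weight holds the rod under the keeper. Moves with under 3 N. Back at 0 the lever rises by itself (flap and a light spring).
- used_dish: The used petri dish with lid, 92 mm across, 16 mm high, 18 g, loose on the apron; origin in the middle of its underside. Push it at its near side, fingertips 4 to 10 mm above the deck; it tips into the mouth once its middle is past the near edge (x = -5 mm).
- specimen_cup: Bystander: lidded specimen cup with a red lid, 62 mm across, 68 mm high, upright on the bench before the apron; origin under its middle.
- stained_mailer: Bystander: yellow plastic slide mailer, 33 x 84 x 28 mm; origin under its middle.
- clean_dish: Bystander: petri dish, 92 mm across, 16 mm high, on the bench to the right of the bin; origin under its middle.
- tape: Bystander: roll of masking tape lying flat, 103 mm across, 25 mm high; origin under its middle.
- tube_block: Bystander: yellow microtube block, 56 x 136 x 34 mm; origin under its middle.
- marker: Bystander: marker pen, 135 mm long, lying on the bench; origin under its middle.
- small_bottle: Bystander: small glass bottle with screw cap, 25 mm across, 54 mm high; origin under its middle.
Not all that is in view belongs to the job. What is shaped like the used_dish but orange or purple is not meant.

How it is judged:
By the outcome, as a careful person would: the job done as asked, in the order asked, and still so for the second after the job is handed in, with the robot touching nothing.
It also fails if it takes over 67 s, if anything falls off the work surface, if the arm or the gripper's body presses on something with over 40 N, if the wrist force passes 120 N, or if a joint passes its speed limit or range.

## Working session

There is one attempt and no reset: what is moved stays moved. The work goes in short steps, Python scripts to look and compute and a shell command to move; the robot and the scene stay as the last step left them, time stands still between calls to the robot, and variables do not carry over. Pictures are saved under pics/ and viewed, at most 12 in all, crops included, and the job is handed in when it is done.

```bash
ls; mkdir -p pics; cat > h.py <<'E'
import numpy as np, cv2
from plant import *
def cam(n):
    c=capture(n); c['R']=cv2.Rodrigues(np.array(c['rvec'],float))[0]; c['t']=np.array(c['tvec'],float).ravel()
    c['f']=200/np.tan(np.radians(c['fovy'])/2); c['n']=n; return c
def ray(c,uv):
    d=(np.array(uv,float)-[c['cx'],c['cy']])/c['f']
    if c['n']=='wrist':
        r=np.hypot(*d); v=np.r_[d/r*np.sin(r),np.cos(r)]
    else: v=np.r_[d,1]
    return -c['R'].T@c['t'], c['R'].T@v
def at(c,uv,z):
    o,d=ray(c,uv); return o+d*(z-o[2])/d[2]
def proj(c,P):
    p=c['R']@np.array(P)+c['t']; return p[:2]/p[2]*c['f']+[c['cx'],c['cy']]
def tri(c1,u1,c2,u2):
    A=np.zeros((3,3));b=np.zeros(3);L=[]
    for c,u in((c1,u1),(c2,u2)):
        o,d=ray(c,u);d=d/np.linalg.norm(d);M=np.eye(3)-np.outer(d,d);A+=M;b+=M@o;L.append((o,M))
    x=np.linalg.solve(A,b); return x,max(np.linalg.norm(M@(x-o)) for o,M in L)
E
python3 - <<'E'
from h import *
np.set_printoptions(precision=4,suppress=True)
s=get_state();print({k:np.round(s[k],3) for k in s}, tips_ahead)
C={}
for n in('side','top'):
    C[n]=c=cam(n);cv2.imwrite(f'pics/{n}0.png',c['frame'][:,:,::-1])
    print(n,ray(c,[c['cx'],c['cy']]),c['f'])
Z=dict(discard_bin=0,apron=.12,mouth=.12,pivot=.119,gate=.05,flap_edge=.128,tray=.202,used_dish=.12,specimen_cup=0)
for q,z in Z.items():
    u={}
    for n in C:
        r=pinpoint(n,q)[:3]
        for k in r: print(q,n,np.round(k['uv'],1),round(k['score'],2),at(C[n],k['uv'],z))
        if r:u[n]=r[0]['uv']
    if len(u)==2: print('   tri',*tri(C['side'],u['side'],C['top'],u['top']))
E
```

```text
pics
{'t': np.float64(0.0), 'joint_pos': array([ 1.24 ,  0.537, -0.004,  1.539,  0.003,  1.067, -0.071]), 'joint_vel': array([ 0.001, -0.   , -0.002,  0.001,  0.   ,  0.001,  0.001]), 'joint_torque': array([ -0.001, -58.341,   1.048, -25.91 ,   0.012,   0.01 ,  -0.   ]), 'tcp_pos': array([ 0.17 , -0.627,  0.255]), 'tool_rot': array([-3.14 ,  0.   ,  0.265]), 'ft_force': array([-0.316,  1.072,  0.551]), 'moment': array([-0.003, -0.076, -0.022]), 'gripper_force': np.float64(0.0), 'width': np.float64(0.085)} 0.025
side (array([0.0579, 1.0104, 0.634 ]), array([ 0.4726, -0.7624, -0.442 ])) 451.7607963051667
top (array([0.4507, 0.1435, 1.4455]), array([ 0.1243, -0.0005, -0.9923])) 425.1107894716657
discard_bin side [328.5 224.3] 0.61 [0.6507 0.0755 0.    ]
apron side [358.2 193.3] 0.76 [0.5576 0.0756 0.12  ]
apron top [342.6 220.2] 0.96 [0.5619 0.0642 0.12  ]
   tri [0.563  0.0642 0.1138] 0.000657320356370723
mouth top [339.7 173.9] 0.72 [0.7089 0.0746 0.12  ]
mouth top [340.7 196.9] 0.17 [0.6353 0.0708 0.12  ]
pivot side [287.5 202.8] 0.82 [0.6853 0.2114 0.119 ]
pivot side [359.5 192.3] 0
[... 565 characters left out ...]
[296.  264.6] 0.94 [0.4241 0.203  0.202 ]
tray top [343.5 200. ] 0.75 [0.6148 0.067  0.202 ]
   tri [0.4267 0.2039 0.2072] 0.0027338738847719293
used_dish side [354.3 191.8] 0.77 [0.5707 0.0729 0.12  ]
used_dish side [214.4 292.3] 0.59 [0.5855 0.5663 0.12  ]
used_dish side [329.1 292.6] 0.56 [0.4072 0.4609 0.12  ]
used_dish top [335.1 218.7] 0.94 [0.5662 0.0877 0.12  ]
used_dish top [261.5 243.6] 0.88 [0.4852 0.3154 0.12  ]
used_dish top [226.3 175.1] 0.85 [0.6993 0.4336 0.12  ]
   tri [0.5643 0.0874 0.1277] 0.001372959359728847
specimen_cup side [399.  245.4] 0.7 [0.4351 0.0758 0.    ]
specimen_cup top [335.9 259.6] 0.8 [0.4385 0.0786 0.    ]
   tri [0.4366 0.0778 0.0008] 0.0020801898768389
```

View pics/top0.png

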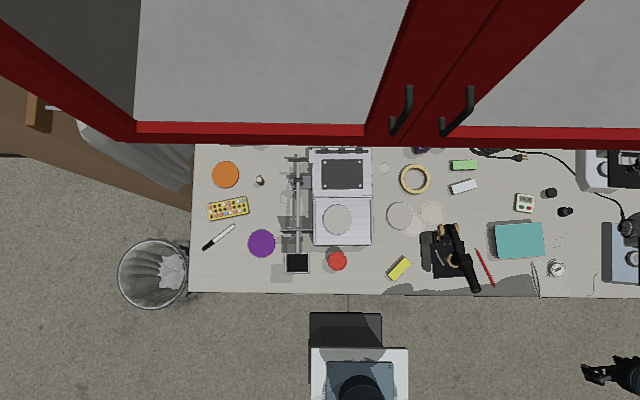

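View pics/side0.png

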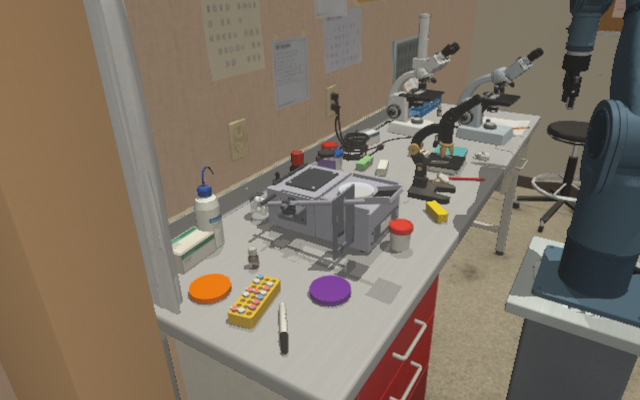

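```bash
cat > fit.py <<'E'
from h import *
from scipy.optimize import least_squares
np.set_printoptions(precision=4,suppress=True)
M=dict(discard_bin=(0,0,0),apron=(-.085,0,.12),mouth=(.056,0,.12),pivot=(.04,.14,.119),gate=(-.12,.14,.05),flap_edge=(-.014,0,.128))
O=[]
for n in('side','top'):
    c=cam(n)
    for q in M:
        for k in pinpoint(n,q)[:1]:
            if k['score']>.5:O.append((c,q,k['uv'],n))
def W(p,v): s,k=np.sin(p[2]),np.cos(p[2]); return np.array([p[0]+k*v[0]-s*v[1],p[1]+s*v[0]+k*v[1],v[2]])
r=least_squares(lambda p:np.concatenate([proj(c,W(p,M[q]))-u for c,q,u,n in O]),[.65,.07,0],loss='soft_l1')
p=r.x;print('bin',p)
for c,q,u,n in O:print(n,q,proj(c,W(p,M[q]))-u)
C={'side':cam('side'),'top':cam('top')}
def inv(P): d=np.array(P[:2])-p[:2];s,k=np.sin(p[2]),np.cos(p[2]);return np.r_[k*d[0]+s*d[1],-s*d[0]+k*d[1]]
for q,z in(('tray',.202),('used_dish',.12)):
    for n in C: 
        P=at(C[n],pinpoint(n,q)[0]['uv'],z);print(q,n,P,inv(P))
# overlay
im=C['top']['frame'][:,:,::-1].copy();J=C['side']['frame'][:,:,::-1].copy()
for I,n in((im,'top'),(J,'side')):
    I=cv2.resize(I,None,fx=4,fy=4,interpolation=cv2.INTER_CUBIC)
    L=[[(-.165,-.095,.12),(-.165,.095,.12),(-.016,.095,.12),(-.016,-.095,.12)],[(-.016,-.092,.13),(-.016,.092,.13),(.13,.092,.13),(.13,-.092,.13)],[(-.12,.095,.19),(-.12,.193,.19)],[(-.12,.095,0),(-.12,.193,0)]]
    for l in L:
        cv2.polylines(I,[np.int32([4*(proj(C[n],W(p,v))+.5) for v in l])],True,(0,0,255),1)
    u=np.int32(4*proj(C[n],W(p,(-.08,.06,.1))));cv2.imwrite(f'pics/fit_{n}.png',I[max(0,u[1]-300):u[1]+300,u[0]-390:u[0]+390])
E
python3 fit.py
```

```text
bin [0.6499 0.0689 0.0201]
side discard_bin [-3.9244 -0.8323]
side apron [ 1.9977 -2.7245]
side mouth [1.154  2.4084]
side pivot [ 4.1521 -0.7298]
side gate [ 0.3395 -1.8124]
side flap_edge [-1.6066  1.2134]
top discard_bin [-1.2606 -1.3994]
top apron [-3.4316 -3.3763]
top mouth [3.6437 0.4508]
top pivot [ 1.5621 -0.6259]
top gate [-2.2303  2.4751]
top flap_edge [-2.1502  0.1833]
tray side [0.4396 0.1865 0.202 ] [-0.2079  0.1218]
tray top [0.5888 0.4011 0.202 ] [-0.0544  0.3334]
used_dish side [0.4078 0.4662 0.12  ] [-0.2341  0.4021]
used_dish top [0.567  0.0805 0.12  ] [-0.0827  0.0133]
```

View pics/fit_top.png

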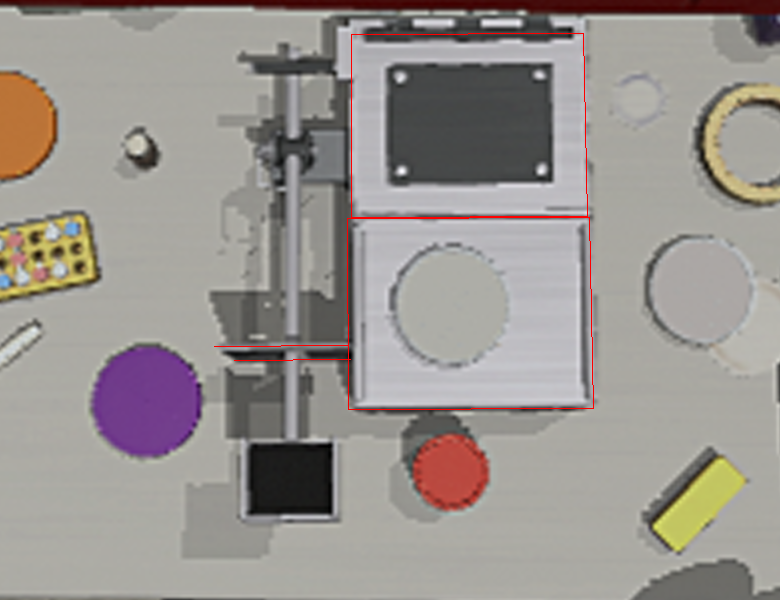

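View pics/fit_side.png

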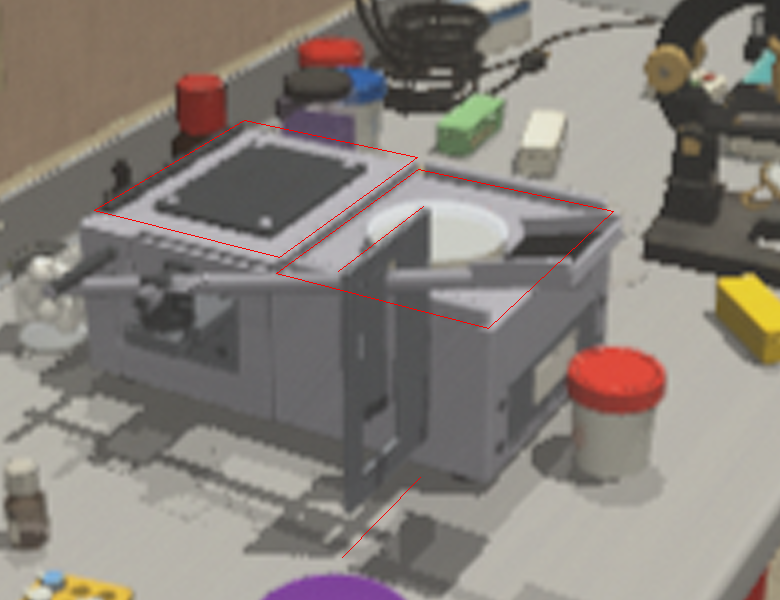

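```bash
python3 - <<'E'
from h import *
np.set_printoptions(precision=4,suppress=True)
p=[.6499,.0689,.0201]
def W(v): s,k=np.sin(p[2]),np.cos(p[2]); return np.array([p[0]+k*v[0]-s*v[1],p[1]+s*v[0]+k*v[1],v[2]])
def inv(P): d=np.array(P[:2])-p[:2];s,k=np.sin(p[2]),np.cos(p[2]);return np.r_[k*d[0]+s*d[1],-s*d[0]+k*d[1]]
c=cam('top');u=np.int32(4*proj(c,W((-.08,.06,.1))));o=np.array([u[0]-390,max(0,u[1]-300)])
for n,x,z in(('tray',(290,478),.202),('dish',(451,305),.134),('rodfar',(292,90),.10),('rodnear',(291,430),.17),('frontL',(349,408),.12),('frontR',(593,407),.12),('cup',(451,472),.068)):
    P=at(c,(o+x)/4-.5,z);print(n,P,inv(P))
print(c['R'])
E
```

```text
tray [0.4308 0.201  0.202 ] [-0.2164  0.1364]
dish [0.5642 0.0824 0.134 ] [-0.0854  0.0153]
rodfar [0.7389 0.2107 0.1   ] [0.0919 0.14  ]
rodnear [0.4658 0.2025 0.17  ] [-0.1814  0.1372]
frontL [0.484  0.1601 0.12  ] [-0.164   0.0946]
frontR [ 0.4877 -0.0292  0.12  ] [-0.1642 -0.0948]
cup [0.4354 0.0781 0.068 ] [-0.2142  0.0135]
[[ 0.0153 -0.9999  0.0025]
 [-0.9921 -0.0155 -0.1242]
 [ 0.1243 -0.0005 -0.9923]]
```

```bash
python3 -m crank '[[[0,0,-1,0.78,0],[0,0,-1,0.78,0],[0,0,-1,0.78,0],[0,0,-1,0,0],[0,0,-0.7,0,0],[0.85,-1,0,0,0],[0.85,-1,0,0,0],[0.85,-1,0,0,0],[0.85,-1,0,0,0],[0.85,-1,0,0,0],[0.85,-1,0,0,0],[0.85,-1,0,0,0],[0.85,-1,0,0,0],[0.85,-1,0,0,0],[0.85,-1,0,0,0],[0.85,-1,0,0,0]]]'; python3 -c "
from plant import *;print(tips_ahead, get_state())"
```

```text
t: 4.05
tcp_pos: [0.4447, -0.2908, 0.3974]
tool_rot: [3.141, -0.0, 0.02]
ft_force: [0.8, 0.1, 0.0]
width: 0.0001
gripper_force: 0.0
0.025 {'t': 4.05, 'joint_pos': array([ 0.64204003,  0.21560416, -0.17652392,  1.66033181,  0.03952963,
        1.26882055, -1.0933702 ]), 'joint_vel': array([-0.42432755,  0.05558025, -0.20478489, -0.06335847,  0.05188306,
        0.01560954, -0.63349445]), 'joint_torque': array([  2.64866307, -42.76919961,  -0.23949659, -27.76742578,
        -0.08584629,   0.08709888,   0.84533338]), 'tcp_pos': array([ 0.44466095, -0.29082844,  0.39743303]), 'tool_rot': array([ 3.14130506e+00, -1.95600527e-04,  1.96549630e-02]), 'ft_force': array([0.80739743, 0.08242274, 0.02293042]), 'moment': array([-0.03514738, -0.03390676,  0.00693149]), 'gripper_force': 0.0, 'width': 9.570397555233283e-05}
```

```bash
python3 -m crank '[[[-0.02,-1,0,0,0],[-0.02,-1,0,0,0],[-0.02,-1,0,0,0],[-0.02,-1,0,0,0],[-0.02,-1,0,0,0],[-0.02,-1,0,0,0],[-0.02,-1,0,0,0],[-0.02,-1,0,0,0],[-0.02,-1,0,0,0],[-0.02,-1,0,0,0],[-0.02,-1,0,0,0],[-0.02,-1,0,0,0],[-0.02,-1,0.5,0,0],[-0.02,-1,0.7,0,0],[-0.02,-1,0.7,0,0],[-0.02,-1,0.7,0,0],[0,-0.4,0.5,0,0],[0,0,0,0,0],[0,0,0,0,0]]]'; python3 - <<'E'
from h import *
c=cam('wrist');cv2.imwrite('pics/w1.png',c['frame'][:,:,::-1])
print([ (k['uv'],at(c,k['uv'],.202),k['score']) for k in pinpoint('wrist','tray')[:2]])
E
```

```text
t: 6.42
tcp_pos: [0.4251, 0.1993, 0.3049]
tool_rot: [3.141, -0.001, 0.019]
ft_force: [-0.3, 0.6, 0.7]
width: -0.0003
gripper_force: 0.0
[([315.6, 204.1], array([0.42829771, 0.20165444, 0.202     ]), 0.84)]
```

View pics/w1.png

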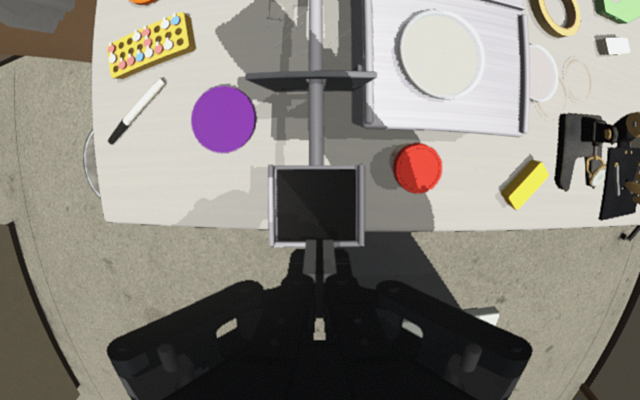

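```bash
python3 -m crank '[[[0,0,0.75,0,0],[0,0,0.75,0,0],[0,-0.05,0.6,0,0],[0,0,0.35,0,0],[0,0,0.35,0,0],[0,0,0.35,0,0],[0,0,0.35,0,0],[0,0,0.35,0,0],[0,0,0.35,0,0]]]'; python3 -m crank '[[[0,0,0.35,0,0],[0,0,0.35,0,0],[0,0,0.35,0,0],[0,0,0.35,0,0],[0,0,0.35,0,0],[0,0,0,0,0]]]'
```

```text
t: 7.65
tcp_pos: [0.4245, 0.2017, 0.1787]
tool_rot: [-3.142, -0.0, 0.02]
ft_force: [-3.5, -0.6, 6.1]
width: -0.0001
gripper_force: 3.3
t: 8.4
tcp_pos: [0.4246, 0.2015, 0.1259]
tool_rot: [3.142, 0.0, 0.02]
ft_force: [-3.5, -0.5, 5.7]
width: -0.0002
gripper_force: 2.7
```

```bash
python3 -m crank '[[[0,0,0.3,0,0],[0,0,0.3,0,0],[0,0,0.3,0,0],[0,0,0.3,0,0],[0,0,0.15,0,0],[0,0,0,0,0]]]';python3 -m crank '[[[0,0,0.1,0,0],[0,0,0.1,0,0],[0,0,0,0,0]]]'
```

```text
t: 9.15
tcp_pos: [0.4273, 0.2021, 0.0866]
tool_rot: [-3.14, -0.005, 0.019]
ft_force: [1.1, -0.3, 7.2]
width: -0.0
gripper_force: 3.3
t: 9.52
tcp_pos: [0.4284, 0.2027, 0.0818]
tool_rot: [-3.139, -0.007, 0.019]
ft_force: [2.0, -1.7, 19.3]
width: -0.0003
gripper_force: 9.2
```

```bash
python3 -m crank '[[[0,-0.2,0,0,0],[0,-0.2,0,0,0],[0,-0.2,0,0,0],[0,-0.2,0,0,0],[0,-0.2,0,0,0],[0,0,0,0,0]]]';python3 -m crank '[[[0,-0.2,0,0,0],[0,-0.2,0,0,0],[0,-0.15,0,0,0],[0,0,0,0,0]]]'; python3 - <<'E'
from h import *
c=cam('side');cv2.imwrite('pics/s2.png',cv2.resize(c['frame'][110:310,220:480,::-1],None,fx=3,fy=3))
E
```

```text
t: 10.28
tcp_pos: [0.428, 0.2322, 0.0819]
tool_rot: [-3.14, -0.007, 0.018]
ft_force: [1.0, -1.8, 18.3]
width: -0.0
gripper_force: 8.7
t: 10.78
tcp_pos: [0.4275, 0.2476, 0.0817]
tool_rot: [-3.142, -0.006, 0.018]
ft_force: [2.8, -4.9, 17.9]
width: 0.0
gripper_force: 8.4
```

View pics/s2.png

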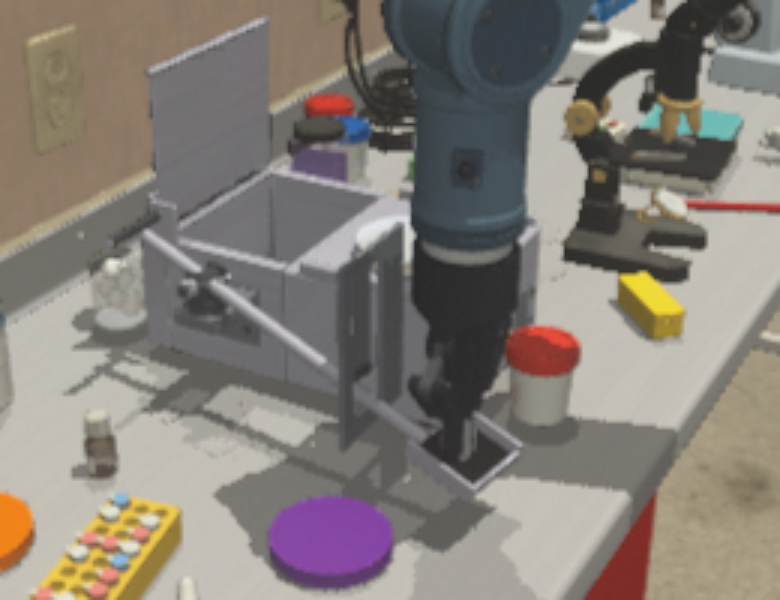

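```bash
python3 -m crank '[[[0,0,-0.15,0,0],[0,0,-0.15,0,0],[0,0,-0.15,0,0],[0,0,-0.15,0,0],[0,0,-0.15,0,0],[0,0,-0.2,0,0],[0,0,-0.3,0,0],[0,0,-0.3,0,0],[0,0,0,0,0]]]';python3 - <<'E'
from h import *
c=cam('side');cv2.imwrite('pics/s3.png',cv2.resize(c['frame'][110:310,220:480,::-1],None,fx=3,fy=3))
E
```

```text
t: 11.95
tcp_pos: [0.4243, 0.2482, 0.1266]
tool_rot: [-3.141, -0.001, 0.02]
ft_force: [1.0, -0.2, -0.8]
width: 0.0002
gripper_force: 0.0
```

View pics/s3.png

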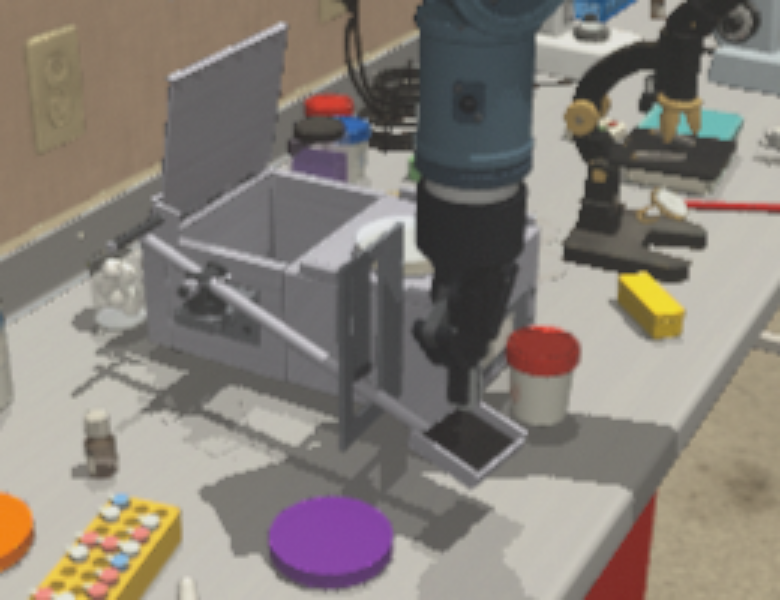

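```bash
python3 -m crank '[[[0,0,-0.9,0,0],[0,0,-0.9,0,0],[0,0,-0.9,0,0],[0,0,-0.9,0,0],[0,0.4,-0.7,0,30],[0.4,0.9,0,0,30],[0.4,0.9,0,0,30],[0.4,0.9,0,0,30],[0.4,0.9,0,0,30],[0.4,0.9,0,0,30],[0,0.7,0.5,0,30],[0,0,0.8,0,30],[0,0,0.8,0,30],[0,0,0.6,0,30],[0,0,0.3,0,30],[0,0,0,0,30],[0,0,0,0,30]]]';python3 - <<'E'
from h import *
c=cam('wrist');cv2.imwrite('pics/w4.png',c['frame'][:,:,::-1])
for k in pinpoint('wrist','used_dish')[:2]: print(k['uv'],at(c,k['uv'],.12),k['score'])
E
```

```text
t: 14.12
tcp_pos: [0.4873, 0.0812, 0.1652]
tool_rot: [-3.141, -0.001, 0.02]
ft_force: [0.7, 0.5, 0.5]
width: 0.0302
gripper_force: 0.0
[26.9, 12.5] [0.65555459 0.30761019 0.12      ] 0.96
[319.3, 105.8] [0.56159755 0.0823829  0.12      ] 0.83
```

View pics/w4.png

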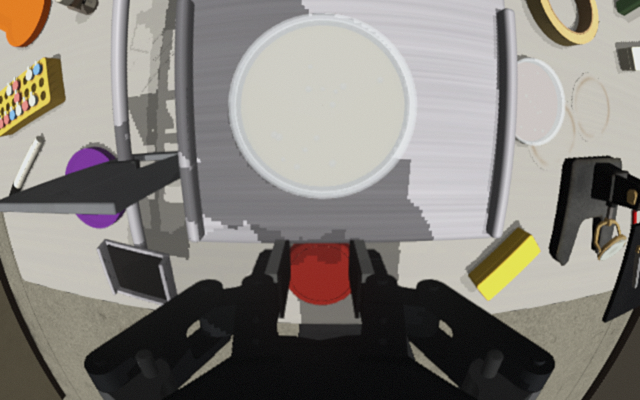

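```bash
python3 -m crank '[[[0,0,0.3,0,30],[0,0,0.22,0,30],[0,0,0,0,30],[0.25,0,0,0,30],[0.25,0,0,0,30],[0.25,0,0,0,30],[0.25,0,0,0,30],[0.25,0,0,0,30],[0.25,0,0,0,30],[0.25,0,0,0,30],[0.25,0,0,0,30]]]';python3 -m crank '[[[0.25,0,0,0,30],[0.25,0,0,0,30],[0.25,0,0,0,30],[0.25,0,0,0,30],[0.25,0,0,0,30],[0.25,0,0,0,30],[0.25,0,0,0,30],[0.25,0,0,0,30],[0,0,0,0,30]]]';python3 - <<'E'
from h import *
c=cam('wrist');cv2.imwrite('pics/w5.png',c['frame'][:,:,::-1])
for k in pinpoint('wrist','used_dish')[:3]: print(k['uv'],at(c,k['uv'],.12),k['score'])
E
```

```text
t: 15.6
tcp_pos: [0.5475, 0.0822, 0.1491]
tool_rot: [3.142, 0.0, 0.02]
ft_force: [-0.0, 0.2, -0.5]
width: 0.0299
gripper_force: 0.1
t: 16.73
tcp_pos: [0.6076, 0.0835, 0.1492]
tool_rot: [-3.141, -0.0, 0.02]
ft_force: [-0.8, 0.4, -0.0]
width: 0.0301
gripper_force: 0.0
[114.8, 290.2] [0.56971224 0.22021865 0.12      ] 0.73
[18.3, 100.4] [0.70322249 0.29234857 0.12      ] 0.59
[317.1, 138.4] [0.66604087 0.08531696 0.12      ] 0.56
```

View pics/w5.png

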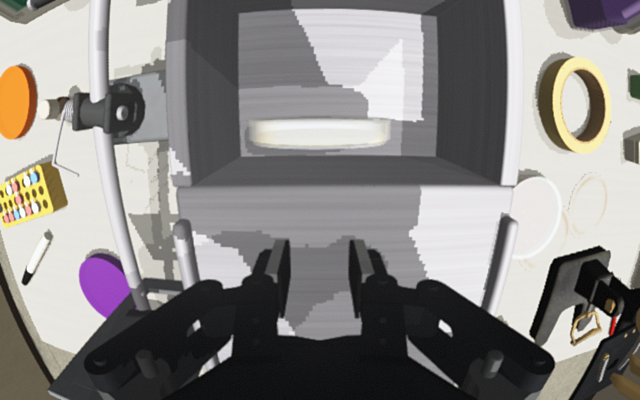

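```bash
python3 -m crank '[[[-0.3,0,-0.9,0,30],[-0.66,0,-0.9,0,0],[-1,0,-0.9,0,0],[-1,0,-0.9,0,0],[-1,-0.8,0,0,0],[-1,-0.8,0,0,0],[-1,-1,0,0,0],[0,-1,0,0,0],[0,-1,0,0,0],[0,-1,0.5,0,0],[0,0,0.9,0,0],[0,0,0.9,0,0],[0,0,0.9,0,0],[0,0,0.9,0,0],[0,0,0.3,0,0],[0,0,0,0,0]]]';python3 - <<'E'
from h import *
c=cam('wrist');cv2.imwrite('pics/w6.png',c['frame'][:,:,::-1])
for k in pinpoint('wrist','tray')[:2]: print(k['uv'],at(c,k['uv'],.068),k['score'])
E
```

```text
t: 18.82
tcp_pos: [0.4247, 0.2479, 0.1252]
tool_rot: [3.141, 0.001, 0.02]
ft_force: [-0.8, 0.2, -0.6]
width: 0.0002
gripper_force: 0.0
[325.8, 238.5] [0.4198101  0.24341021 0.068     ] 0.7
```

View pics/w6.png

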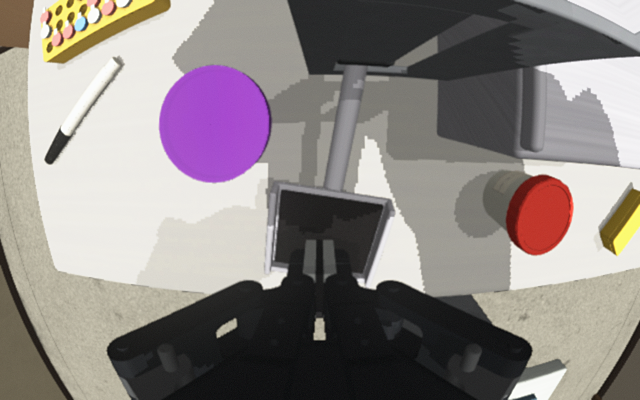

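```bash
python3 -m crank '[[[0,0.13,0.4,0,0],[0,0,0.3,0,0],[0,0,0.25,0,0],[0,0,0.2,0,0],[0,0,0.2,0,0],[0,0,0.15,0,0],[0,0,0,0,0]]]';python3 -m crank '[[[0,0,0.1,0,0],[0,0,0,0,0]]]'
```

```text
t: 19.8
tcp_pos: [0.4274, 0.2447, 0.0816]
tool_rot: [-3.141, -0.004, 0.019]
ft_force: [0.6, -3.2, 17.9]
width: 0.0002
gripper_force: 8.6
t: 20.05
tcp_pos: [0.4279, 0.245, 0.0794]
tool_rot: [-3.14, -0.006, 0.019]
ft_force: [-0.6, -3.2, 24.8]
width: -0.0
gripper_force: 11.8
```

```bash
python3 -m crank '[[[0,0.2,0,0,0],[0,0.2,0,0,0],[0,0.2,0,0,0],[0,0.2,0,0,0],[0,0.2,0,0,0],[0,0.2,0,0,0],[0,0,0,0,0]]]';python3 -m crank '[[[0,0.15,0,0,0],[0,0.1,0,0,0],[0,0,0,0,0]]]';python3 -m crank '[[[0,0.1,0,0,0],[0,0,0,0,0]]]'; python3 - <<'E'
from h import *
c=cam('wrist');cv2.imwrite('pics/w7.png',c['frame'][:,:,::-1])
E
```

```text
t: 20.92
tcp_pos: [0.4259, 0.2105, 0.0789]
tool_rot: [-3.139, -0.002, 0.022]
ft_force: [-6.1, -0.3, 22.5]
width: -0.0001
gripper_force: 12.2
t: 21.3
tcp_pos: [0.4259, 0.2051, 0.0791]
tool_rot: [-3.136, -0.003, 0.023]
ft_force: [-7.2, 5.6, 22.3]
width: -0.0
gripper_force: 11.9
t: 21.55
tcp_pos: [0.426, 0.1996, 0.0788]
tool_rot: [-3.14, -0.002, 0.022]
ft_force: [-6.1, -1.4, 24.2]
width: -0.0001
gripper_force: 12.4
```

View pics/w7.png

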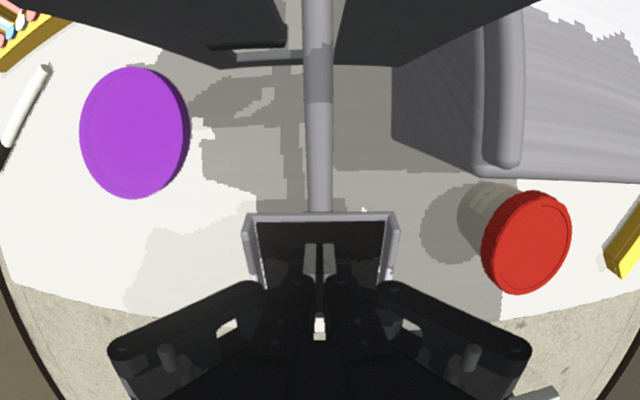

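```bash
python3 -m crank '[[[0,0,-0.1,0,0],[0,0,-0.1,0,0],[0,0,-0.15,0,0],[0,0,-0.15,0,0],[0,0,-0.15,0,0],[0,0,-0.15,0,0],[0,0,-0.15,0,0]]]';python3 -m crank '[[[0,0,-0.15,0,0],[0,0,-0.15,0,0],[0,0,-0.15,0,0],[0,0,-0.15,0,0],[0,0,-0.15,0,0],[0,0,-0.15,0,0],[0,0,-0.15,0,0],[0,0,-0.15,0,0]]]'
```

```text
t: 22.48
tcp_pos: [0.4253, 0.1972, 0.1058]
tool_rot: [3.141, 0.001, 0.02]
ft_force: [-4.6, 0.5, 3.5]
width: 0.0
gripper_force: 2.1
t: 23.48
tcp_pos: [0.4259, 0.1975, 0.142]
tool_rot: [3.142, 0.0, 0.02]
ft_force: [-4.7, -0.5, 5.1]
width: -0.0003
gripper_force: 2.6
```

```bash
python3 -m crank '[[[0,0,-0.15,0,0],[0,0,-0.15,0,0],[0,0,-0.15,0,0],[0,0,-0.15,0,0],[0,0,-0.15,0,0],[0,0,-0.15,0,0],[0,0,-0.15,0,0],[0,0,-0.15,0,0],[0,0,-0.15,0,0],[0,0,-0.12,0,0],[0,0,-0.1,0,0],[0,0,-0.1,0,0]]]';python3 -m crank '[[[0,0,-0.1,0,0],[0,0,-0.1,0,0],[0,0,-0.1,0,0],[0,0,-0.08,0,0],[0,0,-0.08,0,0],[0,0,-0.08,0,0],[0,0,-0.08,0,0],[0,0,-0.06,0,0],[0,0,-0.06,0,0],[0,0,-0.06,0,0]]]'
```

```text
t: 24.98
tcp_pos: [0.43, 0.1981, 0.1936]
tool_rot: [-3.139, -0.008, 0.019]
ft_force: [5.3, -0.4, 5.5]
width: 0.0002
gripper_force: 3.0
t: 26.22
tcp_pos: [0.4312, 0.1984, 0.2182]
tool_rot: [-3.138, -0.01, 0.018]
ft_force: [7.5, -0.9, 6.7]
width: -0.0
gripper_force: 4.0
```

```bash
python3 -m crank '[[[0,0,-0.05,0,0],[0,0,-0.05,0,0],[0,0,-0.05,0,0],[0,0,-0.05,0,0],[0,0,-0.05,0,0],[0,0,-0.05,0,0],[0,0,-0.05,0,0]]]';python3 -m crank '[[[0,0,-0.05,0,0],[0,0,-0.05,0,0],[0,0,-0.05,0,0],[0,0,-0.05,0,0],[0,0,-0.1,0,0],[0,0,-0.1,0,0],[0,0,-0.15,0,0],[0,0,-0.15,0,0]]]'
```

```text
t: 27.1
tcp_pos: [0.4254, 0.1974, 0.2261]
tool_rot: [3.141, 0.001, 0.02]
ft_force: [2.6, 0.1, 0.8]
width: -0.0001
gripper_force: 1.1
t: 28.1
tcp_pos: [0.426, 0.1975, 0.2477]
tool_rot: [-3.142, -0.0, 0.02]
ft_force: [0.2, -0.8, -0.4]
width: -0.0002
gripper_force: 0.0
```

Force fell to zero at rest height. Lift clear and check.

```bash
python3 -m crank '[[[0,0,-0.5,0,0],[0,0,-0.8,0,0],[0,0,-0.5,0,0],[0,0,0,0,0],[0,0,0,0,0]]]';python3 - <<'E'
from h import *
c=cam('side');t=cam('top')
a=cv2.resize(c['frame'][130:300,230:430,::-1],(400,340));b=cv2.resize(t['frame'][130:300,180:480,::-1],(800,453))
a=cv2.resize(c['frame'][150:300,230:430,::-1],None,fx=2,fy=2)
b=cv2.resize(t['frame'][140:290,190:390,::-1],None,fx=2,fy=2)
cv2.imwrite('pics/end.png',np.hstack([a,b]))
E
```

```text
t: 28.72
tcp_pos: [0.4256, 0.1972, 0.3008]
tool_rot: [3.141, 0.001, 0.02]
ft_force: [0.5, -0.3, 0.2]
width: 0.0
gripper_force: 0.0
```

View pics/end.png

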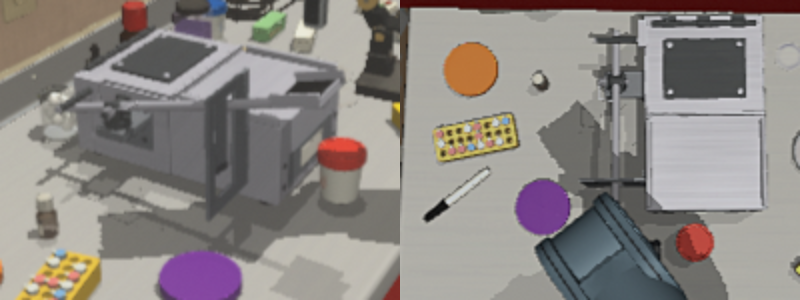

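The picture shows the flap flat and closed (side view about (155,60), top view about (705,68)). The apron is empty, the lever is back up in its slot, and the bystanders have not moved.

```bash
python3 -c "from plant import *;print(job_done())"
```

```text
the job is handed in; nothing more can be done
None
```

The used dish is in the bin, the flap was let down slowly and looks fully closed, the lever is back up at rest, and nothing else in view was moved; I handed the job in at about 29 s (limit 67 s).

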